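# Set a foam brick to the fence and press start

### The job

Get the hot-wire foam cutter going: with your fingertips gently push the foam brick (the larger of the two foam pieces on its table) away from you until its far face sits flush against the steel fence, then gently press the low round start button on the console fully down and let it come back up. Do not pick anything up, leave the other two buttons alone, and do not disturb the small foam cube, the glue bottle or the roll of tape.

Things in the scene. Friction and masses are not known exactly. Their poses are not given: they have to be found in the camera images.
- cutter: Fixed hot-wire foam cutter, green housing 300 mm (x) by 400 mm (y), origin at the centre of its underside on the bench, yaw within 0.18 rad. Its x axis points away from the robot. Its aluminium table top is at z = 90 mm. On its right (-y) side is a grey console 200 mm by 100 mm, 75 mm high, centred at x = -10, y = -250 mm. A wire arm of 14 mm bar stands at its left: a post at x = 50, y = 225 mm, 270 mm high, reaching over to a thin upright wire at x = 50, y = 150 mm
- fence (a point): Middle of the steel fence's near face, at its foot on the table top (cutter frame x = 90, y = -30, z = 90 mm). Axes as the cutter's: x points away from the robot, square to the face; the fence runs 150 mm either way along y, is 16 mm thick and 30 mm high
- brick: Loose pale lilac foam brick, rigid, about 40 g, 60 mm (its x) by 80 mm (its y) by 50 mm high, on the cutter's table; origin at the centre of its underside, x axis pointing roughly at the fence (turned up to 0.3 rad from square), gap to the fence 25 to 110 mm
- brick_far (a point): Centre of the brick's far face (30 mm from the brick's origin along its x, 25 mm up); the face to be set flush to the fence
- offcut: Loose pale lilac foam cube, 45 mm, on the cutter's table to the left of the brick; origin at the centre of its underside. Leave alone
- start_button_top (a point): Centre of the top of the start button: low round flat black button 30 mm across, its top 16 mm above the console (z = 91 mm) when up, in a round steel collar. Its neighbour buttons' centres are 60 mm apart along the console; which button is at which of the three places varies. 
- start_button (a joint): Travel of the start button: 0 up, 0.006 m fully down; a spring pushes back with 2 N at first, 5 N fully down, and returns it
- square_button_top (a point): Centre of the top of the square button: low square flat black button 27 mm wide, top 16 mm above the console. Leave alone
- square_button (a joint): Travel of the square button, 0 up to 0.006 m down, spring as the start button's
- stop_button_top (a point): Centre of the top of the mushroom-headed stop button: domed black head 42 mm across, top 28 mm above the console. Leave alone
- stop_button (a joint): Travel of the stop button, 0 up to 0.006 m down, spring as the start button's
- glue: White glue bottle standing on the bench to the right of the console, 66 mm across, 170 mm high, origin at the centre of its underside. Leave alone
- tape: Roll of brown tape lying on the bench, 90 mm across, 25 mm high, origin at the centre of its underside. Leave alone
There are look-alikes about, which are no part of the job. What is shaped like the brick but brown or purple is not meant.

How it is judged:
By the outcome, as a careful person would: the job done as asked, in the order asked, and still so for the second after the job is handed in, with the robot touching nothing.
It also fails if it takes over 48 s, if anything falls off the work surface, if the arm or the gripper's body presses on something with over 40 N, if the wrist force passes 120 N, or if a joint passes its speed limit or range.

### The arm

A 6-joint arm with a two-finger parallel gripper is mounted at the origin on the work surface. World frame = base frame: x ahead of the robot, y to its left, z up, the work surface at z = 0. Lengths are in mm, angles in rad, forces in N, time in s.
With the tool pointing down it reaches from about 275 to 750 mm from the base axis. Payload 10.2 kg.
Tool frame: the origin (TCP) lies on the centre line of the jaws, within the pads' length; the fingertips stand 14 mm ahead of it and the grasp point (between the pads) lies 5 mm behind it (manip.tips_ahead is the distance from the TCP to the fingertips, in mm); z points along the fingers, y is the line along which they close (so a half turn about z gives the same grasp; the last joint's range is limited). The gripper opens to 88 mm and grips with 3 to 60 N. Pads are 18 mm wide; open, the fingers measure 123 mm over their backs; the gripper's body (75 mm by 187 mm) begins 45 mm behind the grasp point.
Start: joints at [-1.382, 0.313, 1.498, -0, 1.331, -0.223], TCP at [210.124, -481.123, 252.72] pointing down, gripper open.
Joint ranges: [-2.94, 2.94], [-0.97, 2.17], [0.19, 2.56], [-1.23, 4.37], [0.02, 3.11], [-2.88, 2.88]. Speed limits (rad/s): [2.39, 2.39, 3.01, 3.14, 3.14, 3.14].

### API

Orientations are given as [roll, pitch, yaw] about the fixed x, y, z axes, in that order (R = Rz(yaw) Ry(pitch) Rx(roll)).
In Python, from bench import manip gives the robot as it stands. The module is installed in compiled form; this text tells all that it offers.
- The arm moves only by the shell command python3 -m crank 'ROWS' [OPENING] [FORCE]. ROWS is JSON, a list of rows, each an object with "travel": the shift along the world's x, y, z in mm, a list of three; "spin": the turn about the world's z in rad. A call has 1 to 20 rows; each row shifts and turns the commanded pose from where the row before left it; what a row does not reach is not made up. A row lasts 1/8 s, in which the tool goes at most 62.5 mm and 10.7 degrees, less where a joint would pass 70% of its speed; a pose out of reach is approached as far as the arm can. A call with a gripper value outside its range is refused whole. OPENING is the finger opening in mm, from 0 to 88.1, set as the call begins (- or left out, the last holds). The fingers move at their own pace and stop on an object; FORCE is the grip in N (left out, the last holds). Time passes only in rows, so rows that do not move let the fingers close. It gives the time, the measured TCP pose, the force, the opening and the grip force at its end, in the units of the state.
- manip.observe(): the state, without advancing time (a new reading comes with each control period).
- manip.get_image(name): name is "side" or "top" or "wrist"; returns the picture (400x640x3 uint8, red, green, blue); there is no depth.
- manip.get_calibration(name): a dict with "K" (3x3 intrinsics, pixels), "k1" (the pictures are not rectified: a ray, as slopes to the right and down, at radius r is drawn at 1 + k1 r^2 times it, then the intrinsics apply), "world_from_camera" (4x4, takes a point from camera to world coordinates). Camera axes: x right, y down, z forward; pixel columns grow to the right and rows downward; lengths in mm; the calibration is good to about 2 mm. A picture is of the moment at which its call begins: read the wrist's pose just before it. get_calibration takes no time and is no camera call; for the wrist camera it gives the pose at the moment of the call.
- manip.finish_job(): hands the job in; it is judged then, once.
The state is a dict: "time": time; "qpos": joint angles; "joint_vel": joint speeds; "effort": joint torques, N m; "tcp_pos": TCP position; "eef_rot": TCP orientation; "force": force on the tool from outside, world axes, zero at the start; "wrist_torque": the same for the moment, N m; "finger_gap": opening from 0.0 (shut) to 1.0 (fully open); "finger_force": force on a finger pad.
Only numpy, scipy, OpenCV 4.12 (cv2) and the standard library are available. Lean on these libraries where they do the work, as an engineer would, in place of code of your own. Each camera call takes 0.05 s, during which the arm holds its last target. There are 200 camera calls.

## Working session

There is one attempt and no reset: what is moved stays moved. The work goes in short steps, Python scripts to look and compute and a shell command to move; the robot and the scene stay as the last step left them, time stands still between calls to the robot, and variables do not carry over. Pictures are saved under pics/ and viewed, at most 10 in all, crops included, and the job is handed in when it is done.

```bash
mkdir -p pics
cat > h.py <<'E'
import numpy as np, cv2
from bench import manip
def ray(c,u,v):
    K=np.array(c["K"]);k=c["k1"];T=np.array(c["world_from_camera"])
    d=np.array([(u-K[0,2])/K[0,0],(v-K[1,2])/K[1,1]]);s=d.copy()
    for _ in range(20): s=d/(1+k*(s@s))
    return T[:3,3],T[:3,:3]@np.array([s[0],s[1],1])
def onz(c,u,v,z):
    o,d=ray(c,u,v);return o+d*(z-o[2])/d[2]
def proj(c,p):
    K=np.array(c["K"]);T=np.array(c["world_from_camera"])
    q=T[:3,:3].T@(np.array(p)-T[:3,3]);s=q[:2]/q[2];s=s*(1+c["k1"]*(s@s))
    return K[0,0]*s[0]+K[0,2],K[1,1]*s[1]+K[1,2]
E
python3 - <<'E'
from h import *
for n in("top","side"):
    im=manip.get_image(n);cv2.imwrite(f"pics/{n}0.png",im[:,:,::-1])
    c=manip.get_calibration(n);print(n,np.round(c["K"],1).tolist(),c["k1"],np.round(c["world_from_camera"],3).tolist())
print(manip.observe())
E
```

```text
top [[511.4, 0.0, 320.0], [0.0, 511.4, 197.6], [0.0, 0.0, 1.0]] 0.01320448784498894 [[0.029, -0.998, 0.053, 480.163], [-1.0, -0.029, 0.013, -117.867], [-0.011, -0.054, -0.999, 1202.579], [0.0, 0.0, 0.0, 1.0]]
side [[431.2, 0.0, 320.9], [0.0, 431.2, 200.1], [0.0, 0.0, 1.0]] -0.06770353326609475 [[-0.86, -0.272, 0.431, 103.464], [-0.51, 0.429, -0.746, 681.955], [0.018, -0.861, -0.508, 636.695], [0.0, 0.0, 0.0, 1.0]]
{'time': 0.1, 'qpos': array([-1.38242313e+00,  3.13338269e-01,  1.49834925e+00,  1.32928863e-05,
        1.33099759e+00, -2.23418009e-01]), 'joint_vel': array([ 4.46877272e-04, -6.65886942e-04, -1.33371527e-03, -7.06306304e-05,
        1.62763300e-03,  3.95387320e-04]), 'effort': array([ 1.81884494e-03, -4.02810252e+01, -2.52646279e+01,  6.95071486e-02,
        3.41902301e-02, -4.63818151e-05]), 'tcp_pos': array([ 210.07607776, -480.91588183,  252.2512983 ]), 'eef_rot': array([-3.14053021e+00, -2.54636558e-04,  4.11787911e-01]), 'force': array([ 0.47619332, -0.87521232,  0.06737232]), 'wrist_torque': array([ 0.01174721,  0.01354024, -0.01565216]), 'finger_force': 0.0, 'finger_gap': 1.0008192330143963}
```

View pics/top0.png

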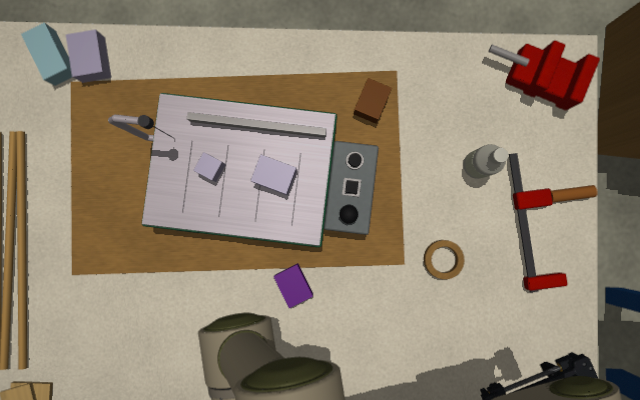

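View pics/side0.png

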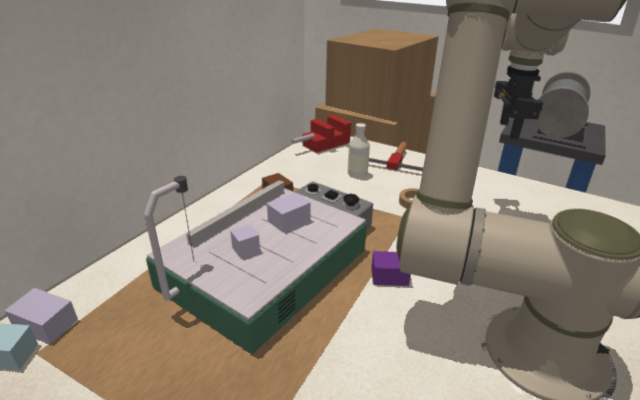

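The top view shows the cutter table with corners at about (160,94), (336,113), (322,246) and (143,226), and the fence from (188,118) to (326,132).

- **Could be taken for the brick:** table piece (274,175), small cube (209,168), lilac block off the table (88,55), teal block (46,53), brown block (372,102), purple block (293,286). I choose (274,175), the larger foam piece on the table.
- **Could be taken for the start button:** round (354,160), square (351,187), big mushroom (348,214). I choose the round one at (354,160).

I'll check both choices in one close crop and measure.

Run:
```python
from h import *
im=cv2.imread("pics/top0.png");c=manip.get_calibration("top")
cv2.imwrite("pics/crop0.png",cv2.resize(im[85:255,140:390],None,fx=3.2,fy=3.2,interpolation=cv2.INTER_CUBIC))
hsv=cv2.cvtColor(im,cv2.COLOR_BGR2HSV)
for p in [(274,172),(209,165),(240,205),(250,124),(210,118),(354,160),(348,214)]: print(p,hsv[p[1],p[0]])
```

```text
(274, 172) [135  25 185]
(209, 165) [136  27 177]
(240, 205) [169  15 187]
(250, 124) [ 12  16 160]
(210, 118) [ 13  15 151]
(354, 160) [ 0  7 38]
(348, 214) [150   8  34]
```

View pics/crop0.png

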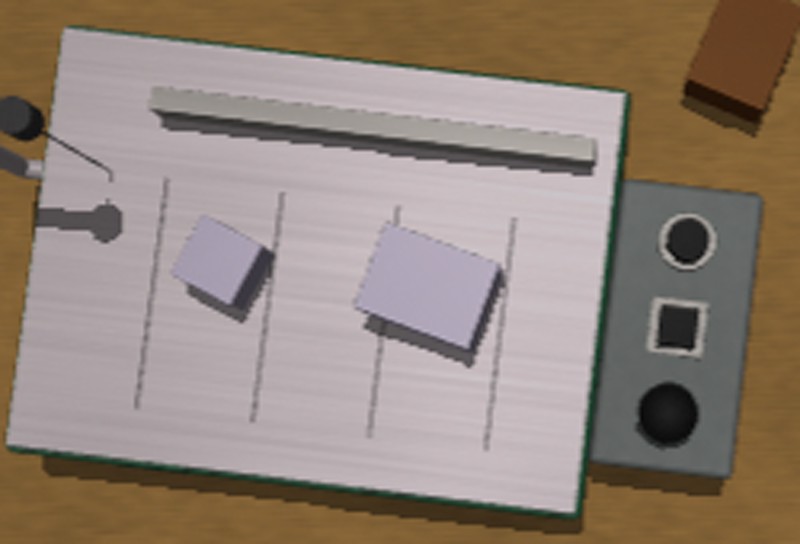

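The crop shows the round button in a round collar at crop (688,240), i.e. top image (355,160). The square button is at (678,327) and the mushroom at (668,413). The brick's top face has corners (388,222), (502,265), (470,350), (355,307), and the cube is at (222,260). Both choices hold.

```bash
cat > meas.py <<'E'
from h import *
def meas(im,c,verbose=1):
    hsv=cv2.cvtColor(im,cv2.COLOR_BGR2HSV)
    m=cv2.inRange(hsv,(125,20,150),(146,60,255));m[:130]=0;m[:,:170]=0;m[250:]=0;m[:,330:]=0
    cs=[k for k in cv2.findContours(m,0,cv2.CHAIN_APPROX_NONE)[0] if cv2.contourArea(k)>150]
    out=[]
    for k in sorted(cs,key=cv2.contourArea)[::-1][:2]:
        z=140 if not out else 135
        P=np.array([onz(c,u,v,z)[:2] for u,v in k[:,0]]).astype(np.float32)
        r=cv2.minAreaRect(P);out.append((np.round(r[0],1),np.round(r[1],1),round(r[2],2)))
    return out
E
python3 - <<'E'
from meas import *
im=cv2.imread("pics/top0.png");c=manip.get_calibration("top")
for o in meas(im,c):print("foam",o)
cr=lambda x,y:(140+(x+.5)/3.2-.5,85+(y+.5)/3.2-.5)
P={k:onz(c,*cr(*p),90)[:2] for k,p in dict(FL=(65,28),FR=(628,93),NR=(577,514),NL=(7,447)).items()}
print({k:v.round(1) for k,v in P.items()})
print("sides",[round(float(np.linalg.norm(P[a]-P[b])),1) for a,b in("FL FR".split(),"FR NR".split(),"NR NL".split(),"NL FL".split())])
ctr=sum(P.values())/4;e=(P["FL"]-P["FR"])+(P["NL"]-P["NR"]);yaw=np.arctan2(-e[0],e[1])
e2=(P["FL"]-P["NL"])+(P["FR"]-P["NR"]);print("centre",ctr.round(1),"yaw",yaw,np.arctan2(e2[1],e2[0]))
R=np.array([[np.cos(yaw),-np.sin(yaw)],[np.sin(yaw),np.cos(yaw)]])
for n,p,z in(("fenceL near top",(160,113),120),("fenceR",(594,162),120),("btn",(688,240),91),("sq",(678,327),91),("stop",(668,413),100)):
    w=onz(c,*cr(*p),z)[:2];print(n,w.round(1),"cutter",(R.T@(w-ctr)).round(1))
for o in meas(im,c):print("foam cutter",(R.T@(o[0]-ctr)).round(1))
print("fence mid",(ctr+R@[90,-30]).round(1))
E
```

```text
foam (array([583.8,  -4.7]), array([78. , 58.5]), 71.03)
foam (array([597.6, 134.6]), array([43.4, 43.2]), 65.09)
{'FL': array([759.4, 255.8]), 'FR': array([ 724.9, -133.4]), 'NR': array([ 436. , -106.8]), 'NL': array([470. , 282.2])}
sides [390.8, 290.1, 390.5, 290.6]
centre [597.6  74.4] yaw -0.08793260705694818 -0.09128051041016554
fenceL near top [696.2 179.6] cutter [ 89.  113.4]
fenceR [ 671.2 -111.6] cutter [  89.7 -178.9]
btn [ 624.5 -177.1] cutter [  48.9 -248.2]
sq [ 564.8 -171.8] cutter [ -11.  -248.2]
stop [ 505.9 -166.2] cutter [ -70.2 -247.8]
foam cutter [ -6.8 -80.1]
foam cutter [-5.2 59.9]
fence mid [684.6  36.7]
```

```bash
python3 -m crank '[{"travel":[25,40,0],"spin":-0.042},{"travel":[25,40,0],"spin":-0.042},{"travel":[25,40,0],"spin":-0.042},{"travel":[25,40,0],"spin":-0.042},{"travel":[25,40,0],"spin":-0.042},{"travel":[25,40,0],"spin":-0.042},{"travel":[25,40,0],"spin":-0.042},{"travel":[25,40,0],"spin":-0.042},{"travel":[25,40,0],"spin":-0.042},{"travel":[25,40,0],"spin":-0.042},{"travel":[25,40,0],"spin":-0.042},{"travel":[25,40,0],"spin":-0.042},{"travel":[0,0,0],"spin":0}]' 40 10
```

```text
time: 1.72
tcp_pos: [510.7, 1.0, 252.1]
eef_rot: [-3.141, 0.001, -0.089]
force: [-0.4, -0.7, -0.2]
finger_gap: 0.458
finger_force: 0.0
```

```bash
python3 -m crank '[{"travel":[0,0,-40],"spin":0},{"travel":[0,0,-40],"spin":0},{"travel":[0,0,-35],"spin":0},{"travel":[0,0,-15],"spin":0},{"travel":[0,0,-6],"spin":0},{"travel":[0,0,0],"spin":0},{"travel":[0,0,0],"spin":0}]'
python3 - <<'E'
from h import *
im=np.hstack([manip.get_image("wrist")[:,:,::-1][:,120:520],manip.get_image("side")[60:380,130:450,::-1].repeat(1,0) if 0 else cv2.resize(manip.get_image("side")[120:320,150:350,::-1],(400,400))])
cv2.imwrite("pics/p1.png",im)
E
```

```text
time: 2.6
tcp_pos: [510.6, -1.3, 117.7]
eef_rot: [3.141, -0.002, -0.092]
force: [0.2, -0.5, -0.2]
finger_gap: 0.455
finger_force: 0.0
```

View pics/p1.png

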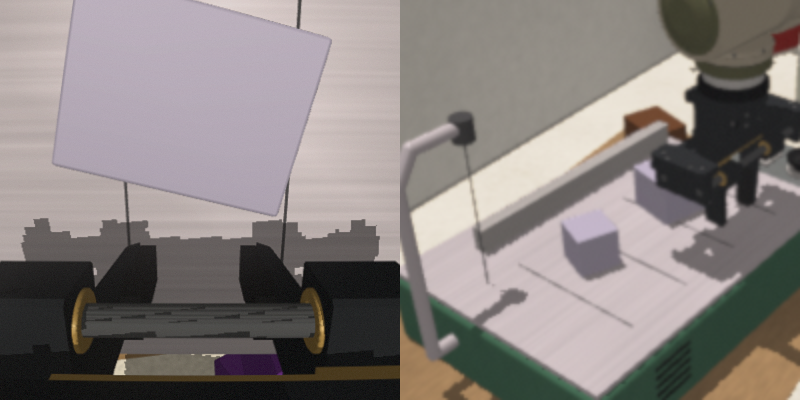

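The wrist view shows the brick's near edge from (53,163) to (277,214), centred ahead of the two tips at (140,250) and (255,250). The right corner will be touched first, which squares the brick.

```bash
python3 -m crank '[{"travel":[10,-0.9,0],"spin":0},{"travel":[10,-0.9,0],"spin":0},{"travel":[5,-0.45,0],"spin":0},{"travel":[5,-0.45,0],"spin":0},{"travel":[5,-0.45,0],"spin":0},{"travel":[5,-0.45,0],"spin":0},{"travel":[5,-0.45,0],"spin":0},{"travel":[5,-0.45,0],"spin":0},{"travel":[5,-0.45,0],"spin":0},{"travel":[5,-0.45,0],"spin":0},{"travel":[5,-0.45,0],"spin":0},{"travel":[5,-0.45,0],"spin":0},{"travel":[5,-0.45,0],"spin":0},{"travel":[0,0,0],"spin":0}]'
python3 - <<'E'
from h import *
im=np.hstack([manip.get_image("wrist")[:,:,::-1][:,120:520],cv2.resize(manip.get_image("top")[85:255,190:360,::-1],(400,400))])
cv2.imwrite("pics/p2.png",im)
E
```

```text
time: 4.45
tcp_pos: [585.4, -7.9, 116.6]
eef_rot: [-3.142, -0.0, -0.092]
force: [0.2, 1.0, -0.1]
finger_gap: 0.453
finger_force: 0.0
```

View pics/p2.png

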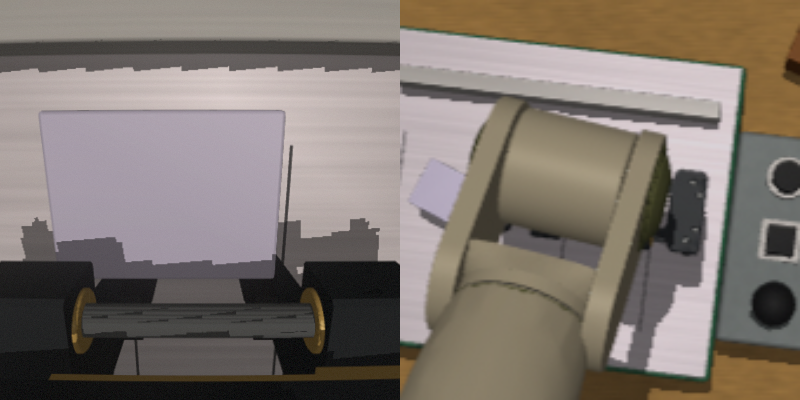

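The brick has squared up: its far edge at row 110 is parallel to the fence, whose near edge is at row 42. Next I'll measure the gap.

```bash
python3 -m crank '[{"travel":[4,-0.36,0],"spin":0},{"travel":[4,-0.36,0],"spin":0},{"travel":[4,-0.36,0],"spin":0},{"travel":[4,-0.36,0],"spin":0},{"travel":[0,0,0],"spin":0}]'
cat > gap.py <<'E'
from h import *
c=manip.get_calibration("wrist");im=manip.get_image("wrist")[:,:,::-1].copy()
hsv=cv2.cvtColor(im,cv2.COLOR_BGR2HSV);m=cv2.inRange(hsv,(122,18,60),(148,70,255))
k=max(cv2.findContours(m,0,cv2.CHAIN_APPROX_NONE)[0],key=cv2.contourArea);x,y,w,h=cv2.boundingRect(k)
yaw=-0.09;R=np.array([[np.cos(yaw),-np.sin(yaw)],[np.sin(yaw),np.cos(yaw)]]);ctr=np.array([597.6,74.4])
g=cv2.cvtColor(im,cv2.COLOR_BGR2GRAY).astype(int)
for f in(.15,.5,.85):
    u=int(x+f*w);v=np.flatnonzero(m[:,u])[0]
    col=g[:v,max(u-2,0):u+3].mean(1);d=np.diff(col);e=np.argmin(d)  # bright fence top -> dark near face
    b=R.T@(onz(c,u,v,140)[:2]-ctr);q=R.T@(onz(c,u,e+.5,120)[:2]-ctr)
    print(u,v,"brick far",b.round(1),"fence edge row",e,q.round(1),"gap",round(q[0]-b[0],1))
print(manip.observe()["force"].round(2),manip.observe()["tcp_pos"].round(1))
E
python3 gap.py
```

```text
time: 5.18
tcp_pos: [601.4, -9.4, 116.6]
eef_rot: [3.142, -0.0, -0.092]
force: [-0.6, 0.3, 0.5]
finger_gap: 0.45
finger_force: 0.0
196 112 brick far [ 81.9 -44.7] fence edge row 109 [ 82.8 -37.6] gap 0.9
281 111 brick far [ 82.  -71.8] fence edge row 109 [ 82.5 -69.7] gap 0.5
366 111 brick far [ 81.9 -98.8] fence edge row 109 [  82.4 -101.6] gap 0.5
[ 0.48 -0.07  0.57] [601.2  -9.3 116.6]
```

```bash
sed -i 's/d=np.diff(col);/d=np.diff(col)[:v-8];/' gap.py; python3 gap.py
```

```text
196 111 brick far [ 82.1 -44.7] fence edge row 41 [106.3 -39.8] gap 24.2
282 111 brick far [ 81.8 -72.1] fence edge row 40 [106.2 -70.8] gap 24.4
368 110 brick far [ 82.  -99.4] fence edge row 40 [ 106.2 -101.5] gap 24.1
[-0.25  0.36 -0.38] [601.1  -9.3 116.7]
```

The fence's back edge measures at x = 106, so with its 16 mm thickness the near face is at 90, as given. The gap is about 8 mm.

```bash
python3 -m crank '[{"travel":[2,-0.18,0],"spin":0},{"travel":[2,-0.18,0],"spin":0},{"travel":[1.5,-0.13,0],"spin":0},{"travel":[1,-0.1,0],"spin":0},{"travel":[0.5,0,0],"spin":0},{"travel":[0,0,0],"spin":0}]'; python3 gap.py
python3 -m crank '[{"travel":[0.5,-0.05,0],"spin":0},{"travel":[0.3,0,0],"spin":0}]'
python3 -m crank '[{"travel":[0.3,-0.05,0],"spin":0},{"travel":[0.2,0,0],"spin":0}]'
```

```text
time: 6.02
tcp_pos: [608.1, -9.9, 116.7]
eef_rot: [-3.142, -0.0, -0.092]
force: [-0.1, 0.2, -0.6]
finger_gap: 0.455
finger_force: 0.0
196 112 brick far [ 88.8 -44.6] fence edge row 61 [106.5 -39.1] gap 17.8
281 113 brick far [ 88.2 -71.7] fence edge row 60 [106.5 -70.2] gap 18.3
366 112 brick far [ 88.4 -98.8] fence edge row 61 [ 106.1 -101. ] gap 17.7
[-0.12  0.14 -0.38] [608.1  -9.9 116.7]
time: 6.32
tcp_pos: [608.9, -9.9, 116.7]
eef_rot: [-3.142, 0.0, -0.092]
force: [0.3, -0.3, 0.6]
finger_gap: 0.454
finger_force: 0.1
time: 6.58
tcp_pos: [609.4, -10.0, 116.7]
eef_rot: [-3.142, -0.0, -0.092]
force: [0.8, 0.2, 0.2]
finger_gap: 0.455
finger_force: 0.1
```

```bash
for i in 1 2 3; do python3 -m crank '[{"travel":[0.3,0,0],"spin":0},{"travel":[0,0,0],"spin":0}]' | grep -E "tcp|^force"; done; python3 gap.py
```

```text
tcp_pos: [609.8, -10.0, 116.7]
force: [0.5, -0.0, 0.0]
tcp_pos: [609.8, -10.0, 116.7]
force: [-2.1, -0.4, 1.9]
tcp_pos: [609.8, -10.0, 116.7]
force: [-5.2, -0.8, 2.2]
196 114 brick far [ 89.8 -44.5] fence edge row 66 [106.5 -39. ] gap 16.7
283 112 brick far [ 90.2 -72.3] fence edge row 65 [106.5 -70.8] gap 16.3
369 112 brick far [ 90.1 -99.6] fence edge row 65 [ 106.4 -102.1] gap 16.3
[-6.37 -1.07  2.56] [609.8 -10.  116.7]
```

The force rises to 6 N while x stays at 609.8, and the far edge is at x = 90.0 on both sides, so the brick is flush. Next I back off and lift.

```bash
python3 -m crank '[{"travel":[-2,0.18,0],"spin":0},{"travel":[-4,0.36,0],"spin":0},{"travel":[-15,1.3,0],"spin":0},{"travel":[-25,2.2,0],"spin":0},{"travel":[0,0,20],"spin":0},{"travel":[0,0,40],"spin":0},{"travel":[0,0,20],"spin":0},{"travel":[0,-30,0],"spin":0},{"travel":[0,-40,0],"spin":0},{"travel":[0,-40,0],"spin":0},{"travel":[0,-40,0],"spin":0},{"travel":[10,-18,0],"spin":0},{"travel":[20,0,0],"spin":0},{"travel":[0,0,0],"spin":0},{"travel":[0,0,0],"spin":0}]' 40
python3 - <<'E'
from h import *
cv2.imwrite("pics/top3.png",manip.get_image("top")[:,:,::-1])
w=manip.get_image("wrist")[:,:,::-1][:,120:520]
im=np.hstack([w,cv2.resize(cv2.imread("pics/top3.png")[85:255,190:360],(400,400))])
cv2.imwrite("pics/p3.png",im)
E
```

```text
time: 9.25
tcp_pos: [593.8, -173.6, 196.6]
eef_rot: [-3.141, 0.0, -0.092]
force: [0.2, -0.6, -0.3]
finger_gap: 0.451
finger_force: 0.0
```

View pics/p3.png

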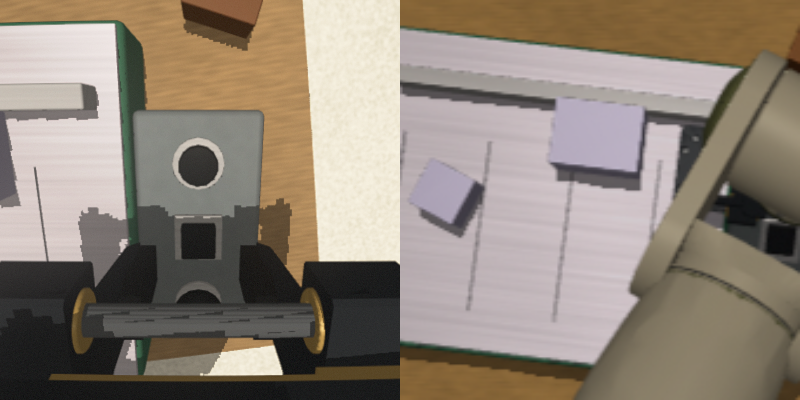

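The top view at right shows the brick's far edge lying along the fence and the cube unmoved. In the wrist view the round button is centred at (199,163) in its collar. I'll check both by measurement.

Run:
```python
from meas import *
c=manip.get_calibration("top")
for o in meas(cv2.imread("pics/top3.png"),c):print(o)
w=manip.get_calibration("wrist");p=onz(w,199+120,163,91);t=manip.observe()["tcp_pos"]
print(p.round(1),"edges",onz(w,178+120,163,91).round(1),onz(w,220+120,163,91).round(1),"delta",(p-t).round(1))
```

```text
(array([651.2,  -2.8]), array([78.5, 58. ]), 84.75)
(array([597.6, 134.8]), array([43.3, 43.9]), 63.66)
[ 627.7 -178.    91. ] edges [ 629.1 -162.9   91. ] [ 626.2 -193.1   91. ] delta [  33.8   -4.3 -105.9]
```

```bash
python3 -m crank '[{"travel":[16,-2.2,0],"spin":0},{"travel":[16,-2.2,0],"spin":0},{"travel":[0,0,-20],"spin":0},{"travel":[0,0,-25],"spin":0},{"travel":[0,0,-20],"spin":0},{"travel":[0,0,-10],"spin":0},{"travel":[0,0,-5],"spin":0},{"travel":[0,0,0],"spin":0},{"travel":[0,0,0],"spin":0}]' 0 5
python3 - <<'E'
from h import *
cv2.imwrite("pics/p4.png",np.hstack([manip.get_image("wrist")[:,120:520,::-1],cv2.resize(manip.get_image("side")[130:230,270:370,::-1],(400,400))]))
E
```

```text
time: 10.48
tcp_pos: [626.6, -178.5, 117.5]
eef_rot: [3.141, -0.001, -0.092]
force: [-0.4, -0.9, 0.5]
finger_gap: 0.006
finger_force: 0.0
```

View pics/p4.png

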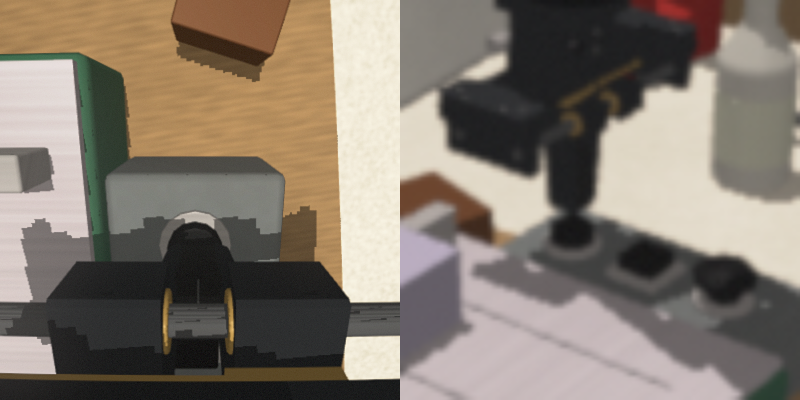

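In both views the closed tips stand centred just above the round button (side crop (573,215)), and the collar sits low. I press slowly now.

```bash
python3 -m crank '[{"travel":[0,0,-5],"spin":0},{"travel":[0,0,-4],"spin":0},{"travel":[0,0,-2],"spin":0},{"travel":[0,0,0],"spin":0}]'| grep -E "tcp|^force"
for i in 1 2 3; do python3 -m crank '[{"travel":[0,0,-1],"spin":0},{"travel":[0,0,-0.5],"spin":0},{"travel":[0,0,0],"spin":0}]'| grep -E "tcp|^force"; done
```

```text
tcp_pos: [626.3, -178.4, 105.6]
force: [0.5, 0.3, 0.4]
tcp_pos: [626.4, -178.4, 104.4]
force: [-0.5, -0.6, 1.9]
tcp_pos: [626.4, -178.4, 102.9]
force: [0.6, -0.7, 2.7]
tcp_pos: [626.4, -178.4, 101.3]
force: [-0.4, -1.0, 4.1]
```

```bash
for i in 1 2 3 4; do python3 -m crank '[{"travel":[0,0,-0.7],"spin":0},{"travel":[0,0,0],"spin":0}]'| grep -E "tcp|^force"; done
```

```text
tcp_pos: [626.4, -178.4, 100.6]
force: [-0.2, 0.6, 4.6]
tcp_pos: [626.4, -178.4, 99.9]
force: [0.8, -0.2, 4.5]
tcp_pos: [626.4, -178.4, 99.4]
force: [-1.0, 0.5, 6.7]
tcp_pos: [626.4, -178.4, 99.4]
force: [-2.3, 1.3, 10.7]
```

It reaches a hard stop at z = 99.4, about 6 mm down, with 10.7 N, above the 5 N spring force at full travel. Release and lift straight up.

```bash
python3 -m crank '[{"travel":[0,0,1.5],"spin":0},{"travel":[0,0,3],"spin":0},{"travel":[0,0,5],"spin":0},{"travel":[0,0,20],"spin":0},{"travel":[0,0,40],"spin":0},{"travel":[0,0,40],"spin":0},{"travel":[-40,-20,0],"spin":0},{"travel":[-50,-30,0],"spin":0},{"travel":[-50,-40,0],"spin":0},{"travel":[-50,-40,0],"spin":0},{"travel":[-30,-40,0],"spin":0},{"travel":[-30,-40,0],"spin":0},{"travel":[0,0,0],"spin":0},{"travel":[0,0,0],"spin":0}]'
python3 - <<'E'
from meas import *
a=manip.get_image("top")[:,:,::-1].copy();c=manip.get_calibration("top")
for o in meas(a,c):print(o)
cv2.imwrite("pics/p5.png",np.hstack([cv2.resize(a[80:280,180:480],(600,400)),cv2.resize(manip.get_image("side")[130:330,240:340,::-1],(200,400))]))
E
```

```text
time: 14.95
tcp_pos: [378.9, -385.7, 207.6]
eef_rot: [-3.14, 0.001, -0.092]
force: [0.4, 0.6, 0.5]
finger_gap: 0.004
finger_force: 0.0
(array([651.1,  -3.2]), array([78.6, 58.2]), 84.96)
(array([597.6, 134.7]), array([43.4, 43.9]), 63.66)
```

View pics/p5.png

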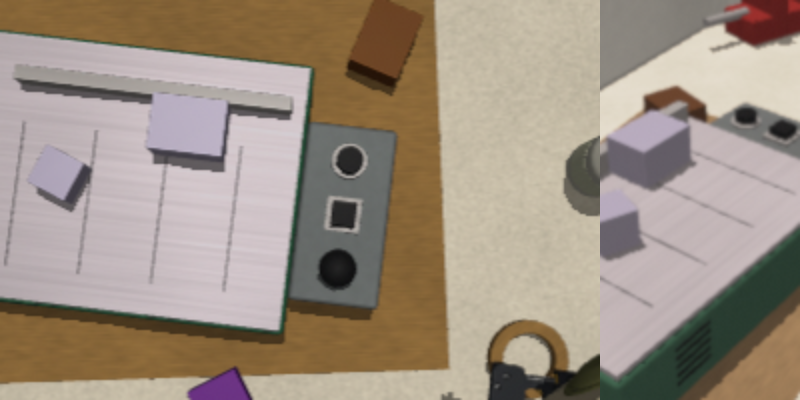

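The brick lies flush along the fence, with its top from (150,94) to (228,104). The start button at (349,161) is back up, the cube and glue are in place, and the gripper hangs clear, high above the tape.

```bash
python3 -c "from bench import manip;print(manip.finish_job())"
```

```text
the job is handed in; nothing more can be done
None
```

The job is handed in at about 15 s: the brick is flush against the fence, the start button went fully down and came back up, and nothing else was touched.

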